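# Clear and peel the top sorting tray at a jeweller's bench

### The arm

A 6-joint arm with a two-finger parallel gripper is mounted at the origin on the work surface. World frame = base frame: x ahead of the robot, y to its left, z up, the work surface at z = 0. Lengths are in m, angles in rad, forces in N, time in s.
With the tool pointing down it reaches from about 0.35 to 0.775 m from the base axis. Payload 7.3 kg.
Tool frame: the origin (TCP) lies at the very end of the fingers, on their centre line; the grasp point (between the pads) lies 19 mm behind it (robot.pinch_z is the distance from the TCP to the grasp point, in m); z points along the fingers, y is the line along which they close (so a half turn about z gives the same grasp; the last joint's range is limited). The gripper opens to 92 mm and grips with 3 to 60 N. Pads are 19 mm wide; open, the fingers measure 130 mm over their backs; the gripper's body (75 mm by 190 mm) begins 47 mm behind the grasp point.
Start: joints at [1.017, 0.342, 1.524, -0, 1.275, -0.146], TCP at [0.208, 0.482, 0.227] pointing down, gripper open.
Joint ranges: [-2.53, 2.53], [-0.77, 2.02], [0.04, 2.7], [-1, 4.14], [0.28, 2.66], [-3.11, 3.11]. Speed limits (rad/s): [2.57, 2.57, 3.14, 3.14, 3.14, 3.14].

### API

Orientations are given as [roll, pitch, yaw] about the fixed x, y, z axes, in that order (R = Rz(yaw) Ry(pitch) Rx(roll)).
In Python, from cell import robot gives the robot as it stands.
- The arm moves only by the tool move_arm, never from a script. Its argument "motion" is a list of rows, each a list of 6 numbers: the shift along the tool's x, y, z in units of 0.1 m (1.0 is 0.1 m), then the turn, a rotation vector about the tool's x, y, z in units of pi rad (1.0 is pi rad). In form: [[dx, dy, dz, rx, ry, rz], ...]. A call has 1 to 12 rows; each row is the pose to reach, as a shift and turn from the pose commanded when the call began, along the tool's axes at that moment, turning the shorter way round; what a row does not reach only later rows make up. A row lasts 1/8 s, in which the tool goes at most 62.5 mm and 10.7 degrees, less where a joint would pass 70% of its speed; a pose out of reach is approached as far as the arm can. A call with a number of a shift or a turn outside -1 to 1 is refused whole. A call with a gripper value outside its range is refused whole. "fingers" is the opening, from -1 (shut) to 1 (fully open), set as the call begins (left out, the last holds). The fingers move at their own pace and stop on an object; "newtons" is the grip in N (left out, the last holds). Time passes only in rows, so rows that repeat a pose let the fingers close. It gives the time, the measured TCP pose, the force, the opening and the grip force at its end, in the units of the state.
- robot.observe(): the state, without advancing time (a new reading comes with each control period).
- robot.read_camera(name): name is "scene" or "top"; returns a dict with "image" (400x640x3 uint8, red, green, blue), "range_z" (400x640 float32, m along the optical axis (not along the pixel's ray), 0 where there is no reading), "vfov" (degrees; the focal length in pixels is half the picture's height over the tangent of half this angle, whatever the lens; pixels are square), "cx", "cy" (the principal point, pixels), "extrinsics" (4x4, takes a point from camera to world coordinates). Camera axes: x right, y up, looking along -z (the intrinsics and any distortion apply to the point x, -y, -z); pixel columns grow to the right and rows downward; lengths in m; the calibration is good to about 2 mm. A picture is of the moment at which its call begins.
- robot.hand_in(): hands the job in; it is judged then, once.
The state is a dict: "time": time; "qpos": joint angles; "qvel": joint speeds; "joint_efforts": joint torques, N m; "tool_pos": TCP position; "tool_rot": TCP orientation; "contact_force": force on the tool from outside, world axes, zero at the start; "torque": the same for the moment, N m; "opening": finger opening in m; "grip_force": force on a finger pad.
Only numpy, scipy, OpenCV 4.12 (cv2) and the standard library are available. Lean on these libraries where they do the work, as an engineer would, in place of code of your own. Each camera call takes 0.05 s, during which the arm holds its last target. There are 200 camera calls.

### The job

Two closed gift boxes stand in the top tray of a nested stack: stack both, in either order, squarely on the box that stands alone on the bench, making a neat column of three. Then peel the top tray off by its upright corner tab, raising that corner first while the opposite corner is still down, because its snap-in feet cling and the two trays below must stay where they are. Finish while holding the tray by the gripper, level and still, about 20 cm above the middle of the square cork pad, and leave everything else on the bench alone.

Things in the scene. Friction and masses are not known exactly. Their poses are not given: they have to be found in the camera images.
- box_a_center (a point): closed gift box of cream card, 58 (its x) x 44 (its y) x 36 (z) mm, 60 to 120 g, one rigid piece with a dark seam round it; the point is its centre, 18 mm above its underside; it starts in the top tray, its long sides about along the tray's x, on the tray's -x half (or swapped with the other box).
- box_b_center (a point): closed gift box of cream card, 58 (its x) x 44 (its y) x 36 (z) mm, 60 to 120 g, one rigid piece with a dark seam round it; the point is its centre, 18 mm above its underside; it starts in the top tray, on the other half. The two boxes stand end to end with at least 3 mm between them; their long sides are free to grip.
- box_base_center (a point): closed gift box of cream card, 58 (its x) x 44 (its y) x 36 (z) mm, 60 to 120 g, one rigid piece with a dark seam round it; the point is its centre, 18 mm above its underside; it starts alone on the bench and is the foot of the column.
- top_center (a point): top tray of the stack: rigid grey plastic pan, 170 x 170 mm at the rim, corners chamfered, 38 mm high; inner floor flat, 146 mm across, 16 mm above its underside; walls 3 mm thick leaning out 25 degrees; about 0.15 kg. z is its up axis. The point is its middle, 19 mm above the underside of its feet.
- tab (a point): the top tray's tab: an upright plate 28 mm wide, 5 mm thick, standing on the rim at one corner, 32 to 70 mm above the tray's underside. The point is the place to grip, mid-plate, 56 mm above the underside, at x = +70.7, y = -70.7 mm in the tray's axes. Axes as the tray's; the plate's flat faces look along the tray's diagonal, (1, -1) outwards and (-1, 1) inwards.
- heel (a point): underside of the top tray's foot opposite the tab, at x = -55, y = +55 mm in the tray's axes; the tray hinges up about here. Its four feet (x, y = +-55 mm) stand in sprung catches on the floor of the tray below: each has 4.5 mm of play, then holds with 1 to 2 N and is free once raised 8 to 9 mm. Pulled straight up, all four together can lift the trays below too.
- mid_center (a point): the two lower trays, like the top one but without tab, joined to each other for good, 0.46 kg together, loose on the bench; the point is the middle of the upper of the two, 35 mm above the bench. The top tray's underside is nested 16 mm above this tray's underside. Axes parallel to the top tray's at the start.
- pad_center (a point): middle of the top face of the square cork pad, 140 x 140 x 4 mm, fixed on the bench; z up.
- bench_block: bystander: steel block 60 x 60 x 20 mm, origin under its centre.
- pliers: bystander: pliers about 160 mm long with blue handles, lying flat, origin at the middle underneath.
- jar: bystander: glass jar, 52 mm across, 70 mm high, origin under its centre.
- file: bystander: slim hand tool with a wooden handle lying on the bench, origin near its middle.
- tin: bystander: aluminium tin, 60 mm across, 45 mm high, origin under its centre.
- brush: bystander: brush with a wooden handle lying on the bench, origin near its middle.
There are look-alikes about, which are no part of the job. Leave any orange or yellow look-alike of the part that bears box_b_center alone.

How it is judged:
By the outcome, as a careful person would: the job done as asked, in the order asked, and still so for the second after the job is handed in, while the arm keeps its last pose, push and grip.
It also fails if it takes over 67 s, if anything falls off the work surface, if the arm or the gripper's body presses on something with over 40 N, if the wrist force passes 120 N, or if a joint passes its speed limit or range.

## Working session

There is one attempt and no reset: what is moved stays moved. The work goes in short steps, Python scripts to look and compute and a tool call to move; the robot and the scene stay as the last step left them, time stands still between calls to the robot, and variables do not carry over. Pictures are saved under pics/ and viewed, at most 10 in all, crops included, and the job is handed in when it is done.

Besides the shell and the picture viewer there is one more tool, called as a command line: name --pt "numbers of a row" for each row, then --argument value for the rest. move_arm: Moves the arm, as the interface text tells. Shifts and turns lie within -1 to 1; 1 stands for 0.1 m of shift or pi rad of turn. Its arguments: {"type":"object","properties":{"motion":{"type":"array"},"fingers":{"type":"number"},"newtons":{"type":"number"}},"required":["motion"]}

```bash
mkdir -p pics; ls
cat > h.py <<'E'
import numpy as np, cv2
from cell import robot
def cam(n):
    d=robot.read_camera(n); d['f']=200/np.tan(np.radians(d['vfov'])/2); return d
def pts(d):
    v,u=np.mgrid[0:400,0:640]; z=d['range_z']
    P=np.stack([(u-d['cx'])/d['f']*z,-(v-d['cy'])/d['f']*z,-z,np.ones_like(z)],-1)
    return (P@d['extrinsics'].T)[...,:3]
def ray(d,u,v,h):
    E=d['extrinsics']; r=E[:3,:3]@np.array([(u-d['cx'])/d['f'],-(v-d['cy'])/d['f'],-1]); o=E[:3,3]
    return o+r*(h-o[2])/r[2]
E
python3 - <<'E'
from h import *
for n in('scene','top'):
    d=cam(n); cv2.imwrite(f'pics/{n}0.png',d['image'][...,::-1]); np.savez(f'{n}0.npz',**d)
    print(n,d.keys(),d['vfov'],d['cx'],d['cy'],d['extrinsics'].round(3).tolist(),(d['range_z']>0).mean())
print(robot.observe())
E
```

```text
pics
scene dict_keys(['image', 'range_z', 'vfov', 'cx', 'cy', 'extrinsics', 'f']) 51.23570175503829 311.56549769048075 209.78887731308083 [[-0.784, -0.419, 0.457, 1.069], [0.62, -0.55, 0.56, 0.692], [0.017, 0.722, 0.691, 0.955], [0.0, 0.0, 0.0, 1.0]] 0.9959765625
top dict_keys(['image', 'range_z', 'vfov', 'cx', 'cy', 'extrinsics', 'f']) 47.96970152305907 318.36420604936717 196.5265542397954 [[0.016, 0.983, -0.184, 0.267], [-1.0, 0.013, -0.018, -0.02], [-0.015, 0.185, 0.983, 1.498], [0.0, 0.0, 0.0, 1.0]] 0.995953125
{'time': 0.1, 'qpos': array([ 1.01699184e+00,  3.42628500e-01,  1.52489873e+00, -2.16024722e-05,
        1.27539255e+00, -1.46022294e-01]), 'qvel': array([ 0.00031221, -0.00053056, -0.00399713, -0.00157286,  0.00056727,
        0.00161216]), 'joint_efforts': array([ 1.57420240e-03, -4.32005560e+01, -2.44693476e+01,  7.19637168e-02,
        5.27219230e-02, -6.05649188e-05]), 'tool_pos': array([0.20801111, 0.48165076, 0.22613514]), 'tool_rot': array([-3.14027664e+00, -1.72663597e-04,  2.73381665e+00]), 'contact_force': array([-0.66688843,  0.23538336, -1.23773128]), 'torque': array([-0.00067555, -0.03194127, -0.00788556]), 'grip_force': 0.0, 'opening': 0.09184771107237406}
```

View pics/scene0.png

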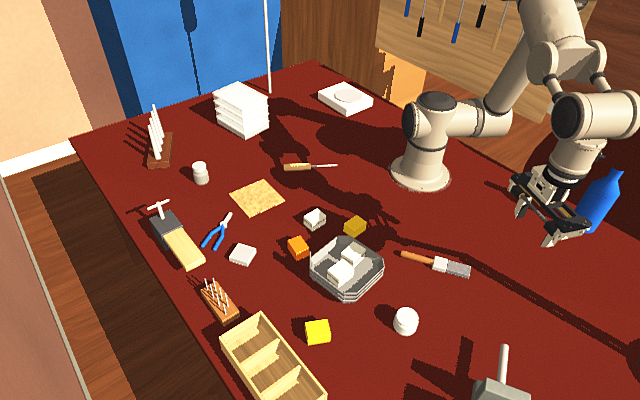

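View pics/top0.png

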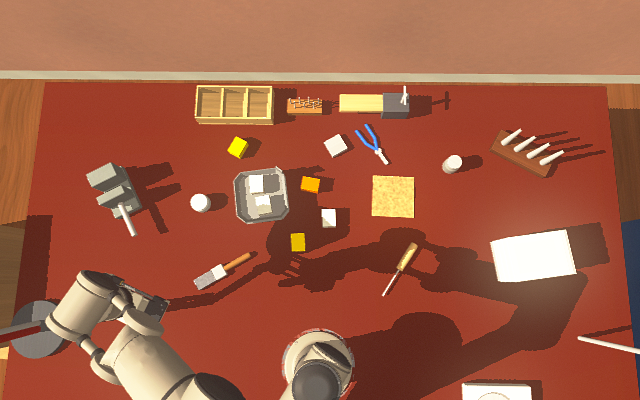

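The scene view shows the tray stack with two cream boxes at (346,268) and orange and yellow look-alikes at (298,247), (355,226) and (317,331). There are two pale candidates for the base: (315,218) scene / (329,217) top, which is box-tall, and (242,254) scene / (335,145) top, which is flat and square like the steel block. I'll confirm with heights and an enlarged crop.

```bash
cat > m.py <<'E'
from h import *
a=dict(np.load('scene0.npz')); b=dict(np.load('top0.npz'))
for n,d in(('s',a),('t',b)):
    P=pts(d); d['P']=P
    im=d['image'].astype(int)
    for nm,(us,ps) in dict(base=((315,218),(329,217)),blk=((242,254),(335,145)),boxes=((346,268),(263,192)),pad=((257,197),(393,197))).items():
        u,v=us if n=='s' else ps; w=30
        sub=P[v-w:v+w,u-w:u+w].reshape(-1,3); c=im[v-w:v+w,u-w:u+w].reshape(-1,3)
        z=sub[:,2]
        if nm=='pad': k=(c[:,1]>110)
        else:
            lo,hi={'base':(.03,.045),'blk':(.014,.028),'boxes':(.075,.12)}[nm]
            k=(z>lo)&(z<hi)&(c.max(1)-c.min(1)<60)
        q=sub[k]; 
        if len(q)<5: print(n,nm,len(q));continue
        r=cv2.minAreaRect((q[:,:2]*1000).astype(np.float32))
        print(n,nm,len(q),'zmed',np.median(q[:,2]).round(4),r)
cs=cv2.resize(a['image'][190:310,225:395],None,fx=3.5,fy=3.5,interpolation=cv2.INTER_CUBIC)
ct=cv2.resize(b['image'][150:240,225:345],None,fx=5,fy=5,interpolation=cv2.INTER_CUBIC)
cv2.imwrite('pics/c_s.png',cs[...,::-1]);cv2.imwrite('pics/c_t.png',ct[...,::-1])
E
python3 m.py
```

```text
s base 197 zmed 0.0361 ((468.89727783203125, -25.182279586791992), (60.88398361206055, 46.91159439086914), 1.0718505382537842)
s blk 342 zmed 0.02 ((731.686767578125, -99.38055419921875), (72.95112609863281, 179.8663787841797), 8.662598609924316)
s boxes 645 zmed 0.0841 ((537.6778564453125, 197.73272705078125), (136.4832763671875, 55.7235107421875), 17.64335823059082)
s pad 1244 zmed 0.0041 ((808.4251098632812, 141.18167114257812), (1203.222412109375, 197.69895935058594), 55.36088180541992)
t base 217 zmed 0.0356 ((472.0561828613281, -27.832096099853516), (56.98943328857422, 42.64273452758789), 1.393148422241211)
t blk 277 zmed 0.0196 ((724.306884765625, -49.26482009887695), (60.7991943359375, 58.97810745239258), 30.39219093322754)
t boxes 527 zmed 0.0835 ((537.1472778320312, 193.00729370117188), (166.42771911621094, 163.556640625), 8.482231140136719)
t pad 1714 zmed 0.0037 ((432.1789245605469, -190.8741912841797), (180.85400390625, 439.52923583984375), 66.40914154052734)
```

View pics/c_s.png

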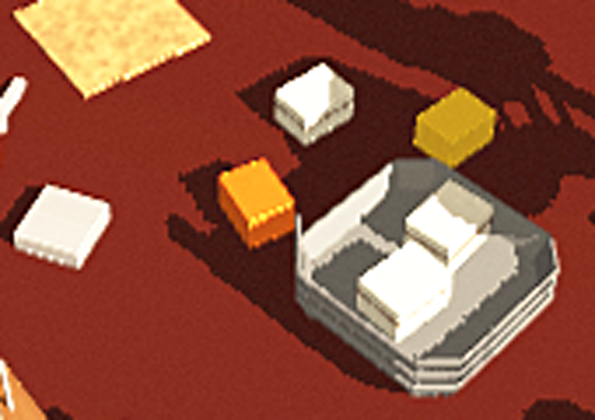

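View pics/c_t.png

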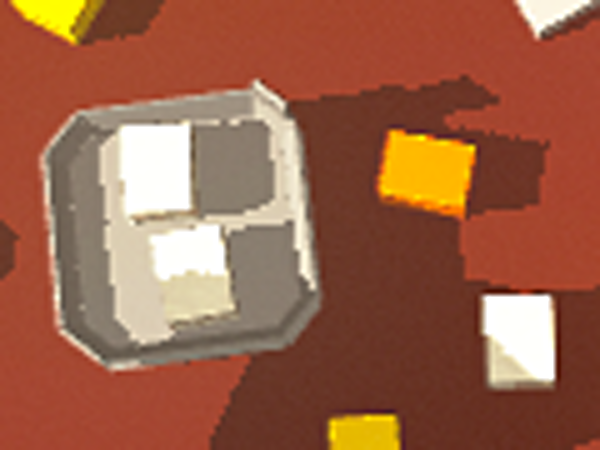

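Confirmed by crop and height: the base is the 36 mm seamed box at scene (315,218), while the other pale piece is the 20 mm steel block. The tab stands at the top-view corner (277,169), and the boxes are at top (256,184) and (263,205).

```bash
cat > m2.py <<'E'
from h import *
import sys
def comps(P,k,minn=25):
    n,l=cv2.connectedComponents(k.astype(np.uint8),connectivity=4)
    return [P[l==i] for i in range(1,n) if (l==i).sum()>=minn]
def rect(q):
    (x,y),(w,h),a=cv2.minAreaRect((q[:,:2]*1000).astype(np.float32))
    if w<h: w,h,a=h,w,a-90
    return f'c=({x:.1f},{y:.1f}) {w:.1f}x{h:.1f} ang={a:.1f} mean=({q[:,0].mean()*1e3:.1f},{q[:,1].mean()*1e3:.1f}) z={np.median(q[:,2])*1e3:.1f} n={len(q)}'
if __name__=='__main__':
  for n in('scene','top'):
    d=dict(np.load(n+'0.npz')); P=pts(d); X,Y,Z=P[...,0],P[...,1],P[...,2]; im=d['image'].astype(int)
    near=(abs(X-.54)<.12)&(abs(Y-.195)<.12)
    inn=(abs(X-.535)<.075)&(abs(Y-.2)<.06)
    for q in comps(P,inn&(Z>.079)&(Z<.09)): print(n,'box',rect(q))
    print(n,'tray',rect(P[near&(Z>.052)&(Z<.073)]))
    print(n,'rim',rect(P[near&(Z>.066)&(Z<.073)]))
    q=P[near&(Z>.09)]; print(n,'tab',rect(q))
    print(n,'base',rect(P[(abs(X-.47)<.05)&(abs(Y+.027)<.05)&(Z>.031)&(Z<.04)]))
    k=(abs(X-.54)<.12)&(Y<-.08)&(Y>-.3)&(Z<.012)&(im[...,1]>110)&(im[...,0]-im[...,2]>40)
    for q in comps(P,k,200): print(n,'pad',rect(q))
    for nm,kk in dict(orange=(im[...,0]>150)&(im[...,2]<60)&(im[...,1]>90)).items():
        for q in comps(P,kk&(Z>.02)&(Z<.06)&(X<.8)): print(n,nm,rect(q))
E
python3 m2.py
```

```text
scene box c=(503.4,183.4) 61.6x44.9 ang=10.9 mean=(504.8,184.3) z=84.3 n=278
scene box c=(571.7,209.4) 59.7x45.3 ang=2.9 mean=(573.0,209.9) z=84.2 n=314
scene tray c=(535.8,193.8) 173.0x170.6 ang=8.5 mean=(533.0,190.6) z=62.8 n=1085
scene rim c=(535.7,193.8) 172.9x170.5 ang=8.4 mean=(527.6,192.2) z=69.3 n=410
scene tab c=(604.0,181.8) 113.8x20.8 ang=-73.2 mean=(617.3,141.5) z=101.4 n=22
scene base c=(468.9,-25.9) 61.1x47.4 ang=2.5 mean=(471.7,-25.4) z=36.1 n=189
scene pad c=(548.2,-235.5) 145.7x131.4 ang=-1.7 mean=(551.2,-232.7) z=4.0 n=1089
scene orange c=(389.7,73.7) 61.9x45.8 ang=4.6 mean=(393.2,77.6) z=35.4 n=256
scene orange c=(583.3,36.7) 59.6x43.7 ang=80.1 mean=(584.5,38.2) z=36.1 n=231
scene orange c=(711.2,286.8) 57.8x47.8 ang=-28.9 mean=(712.5,288.2) z=36.2 n=376
top box c=(573.2,206.5) 57.4x42.8 ang=3.6 mean=(572.7,206.9) z=83.4 n=214
top box c=(505.0,181.3) 59.2x43.6 ang=11.5 mean=(504.6,180.9) z=83.9 n=237
top tray c=(539.6,194.2) 169.9x169.8 ang=8.5 mean=(543.1,197.7) z=61.2 n=787
top rim c=(539.6,193.9) 169.4x168.7 ang=8.3 mean=(539.4,200.9) z=68.8 n=245
top tab c=(558.6,178.6) 153.2x64.2 ang=-21.7 mean=(595.8,155.4) z=96.7 n=27
top base c=(471.9,-28.0) 57.0x42.9 ang=0.8 mean=(472.9,-28.3) z=35.4 n=209
top pad c=(554.0,-237.0) 142.6x129.0 ang=-2.0 mean=(551.9,-236.5) z=3.7 n=1533
top orange c=(712.4,284.4) 59.5x45.0 ang=-26.8 mean=(710.8,283.7) z=34.9 n=247
top orange c=(676.2,-669.9) 188.3x34.7 ang=64.7 mean=(669.1,-684.0) z=30.0 n=332
top orange c=(585.2,34.7) 56.8x45.2 ang=80.6 mean=(584.4,34.9) z=35.4 n=231
top orange c=(390.9,72.1) 58.4x43.1 ang=1.7 mean=(391.8,71.6) z=35.3 n=245
```

move_arm --pt "-0.5 -0.125 0 0 0 0" --pt "-1 -0.25 0 0 0 0" --fingers 0.5 --newtons 20

```text
time: 0.35
tool_pos: [0.2905, 0.4187, 0.2263]
tool_rot: [-3.141, -0.0, 2.736]
contact_force: [0.9, -0.4, 0.7]
opening: 0.0765
grip_force: 0.0
```

move_arm --pt "-0.5 -0.125 0 0 0 0" --pt "-1 -0.25 0 0 0 0"

```text
time: 0.6
tool_pos: [0.3729, 0.3556, 0.2265]
tool_rot: [-3.141, -0.0, 2.734]
contact_force: [0.4, 0.6, -1.2]
opening: 0.0692
grip_force: 0.0
```

move_arm --pt "-0.5 -0.125 0 0 0 0" --pt "-1 -0.25 0 0 0 0"

```text
time: 0.85
tool_pos: [0.4549, 0.2929, 0.2264]
tool_rot: [-3.141, -0.001, 2.734]
contact_force: [0.4, 1.0, -0.3]
opening: 0.0688
grip_force: 0.0
```

move_arm --pt "-0.5 -0.125 0.2 0 0 0" --pt "-1 -0.25 0.4 0 0 0" --pt "-1 -0.25 0.4 0 0 -0.05" --pt "-1 -0.25 0.4 0 0 -0.1" --pt "-1 -0.25 0.4 0 0 -0.148" --pt "-1 -0.25 0.4 0 0 -0.148" --pt "-1 -0.25 0.4 0 0 -0.148"

```text
time: 1.72
tool_pos: [0.5356, 0.2316, 0.1865]
tool_rot: [3.142, -0.0, -3.087]
contact_force: [-0.9, -0.3, 1.0]
opening: 0.0689
grip_force: 0.0
```

```bash
cat > go.py <<'E'
# go.py x y z(mm) yaw(deg): shift in tool axes (0.1 m units) and rz needed, for a tool pointing down
from h import *; import sys
from scipy.spatial.transform import Rotation as R
s=robot.observe(); Rt=R.from_euler('xyz',s['tool_rot']); 
print('t',round(s['time'],2),'pos',(s['tool_pos']*1e3).round(1),'rpy',np.degrees(s['tool_rot']).round(2),'open',round(s['opening']*1e3,1),'q',s['qpos'].round(2),'F',s['contact_force'].round(1))
a=[float(v) for v in sys.argv[1:]]
while a:
    x,y,z,yaw=a[:4]; a=a[4:]
    d=Rt.inv().apply(np.array([x,y,z])/1e3-s['tool_pos'])*10
    T=R.from_euler('xyz',[180,0,yaw],degrees=True); rv=(Rt.inv()*T).as_rotvec()/np.pi
    print('shift',d.round(3),'turn',rv.round(4))
E
python3 go.py 572.5 208 53 183.3
```

```text
t 1.73 pos [535.6 231.6 186.5] rpy [ 1.8000e+02 -2.0000e-02 -1.7689e+02] open 68.9 q [ 0.28  0.48  1.42  0.    1.24 -1.35] F [-0.9 -0.3  1. ]
shift [-0.356 -0.256  1.335] turn [ 0.     -0.0001 -0.001 ]
```

move_arm --pt "-0.18 -0.13 0.2 0 0 0" --pt "-0.356 -0.256 0.4 0 0 0" --pt "-0.356 -0.256 0.65 0 0 0" --pt "-0.356 -0.256 0.9 0 0 0"

```text
time: 2.22
tool_pos: [0.5729, 0.2078, 0.0959]
tool_rot: [3.141, 0.0, -3.087]
contact_force: [-0.0, -0.7, 0.2]
opening: 0.0684
grip_force: 0.0
```

move_arm --pt "0 0 0.15 0 0 0" --pt "0 0 0.3 0 0 0" --pt "0 0 0.43 0 0 0" --pt "0 0 0.43 0 0 0"

```text
time: 2.72
tool_pos: [0.5722, 0.208, 0.0528]
tool_rot: [-3.141, -0.002, -3.085]
contact_force: [0.6, 0.2, -0.6]
opening: 0.0689
grip_force: 0.0
```

move_arm --pt "0 0 0 0 0 0" --pt "0 0 0 0 0 0" --pt "0 0 0 0 0 0" --pt "0 0 0 0 0 0" --pt "0 0 0 0 0 0" --fingers -1 --newtons 15

```text
time: 3.35
tool_pos: [0.573, 0.2081, 0.0543]
tool_rot: [3.141, 0.001, -3.085]
contact_force: [-0.7, 0.4, 3.7]
opening: 0.0441
grip_force: 15.0
```

```bash
python3 go.py 572.5 208 53 183.3; python3 -c "
from h import *
d=cam('scene');cv2.imwrite('pics/g1.png',cv2.resize(d['image'][180:310,260:440],None,fx=3,fy=3)[...,::-1])"
```

```text
t 3.35 pos [573.  208.1  54.3] rpy [ 1.7999e+02  5.0000e-02 -1.7673e+02] open 44.1 q [ 0.22  0.67  1.49  0.    0.99 -1.41] F [-0.7  0.4  3.7]
shift [ 0.006 -0.     0.013] turn [ 0.0001  0.0003 -0.0002]
```

View pics/g1.png

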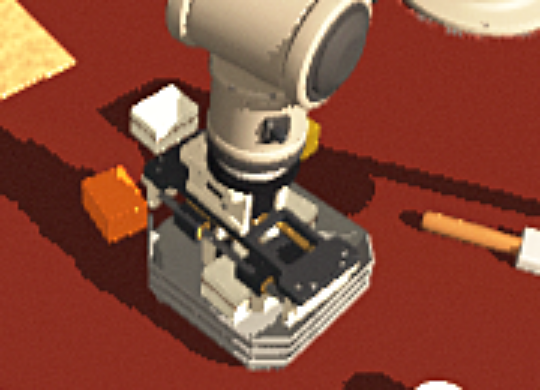

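The crop shows the fingers straddling the far box at crop (225,280), and the opening of 44 mm confirms the grasp. Next I lift it and carry it to the base.

move_arm --pt "0 0 -0.1 0 0 0" --pt "0 0 -0.3 0 0 0" --pt "0 0 -0.6 0 0 0" --pt "0 0 -0.9 0 0 0" --pt "0 0 -0.9 0 0 0"

```text
time: 4.03
tool_pos: [0.5741, 0.2084, 0.1464]
tool_rot: [3.141, 0.005, -3.084]
contact_force: [-0.0, 0.4, -1.2]
opening: 0.044
grip_force: 15.0
```

move_arm --pt "0.1 -0.2 0 0 0 0" --pt "0.3 -0.6 0 0 0 0" --pt "0.5 -1 0 0 0 0"

```text
time: 4.4
tool_pos: [0.5271, 0.1044, 0.1423]
tool_rot: [3.142, -0.002, -3.084]
contact_force: [0.2, -0.2, -0.4]
opening: 0.0439
grip_force: 15.0
```

move_arm --pt "0.2 -0.4 0 0 0 0" --pt "0.4 -0.8 0 0 0 0" --pt "0.5 -1 0 0 0 0.01" --pt "0.5 -1 0 0 0 0.01" --pt "0.5 -1 0 0 0 0.01"

```text
time: 5.03
tool_pos: [0.4843, 0.0031, 0.1432]
tool_rot: [3.141, -0.001, -3.115]
contact_force: [0.0, -0.1, -0.4]
opening: 0.0436
grip_force: 15.0
```

```bash
python3 go.py 471 -27 43 181.5
python3 - <<'E'
from m2 import *
d=cam('scene'); P=pts(d); X,Y,Z=P[...,0],P[...,1],P[...,2]; im=d['image'].astype(int)
s=robot.observe(); t=s['tool_pos']
k=(abs(X-t[0])<.06)&(abs(Y-t[1])<.06)&(Z>t[2]-.012)&(Z<t[2]+.04)
q=P[k&(im.min(-1)>110)]; print(len(q)); print('x-max pct',np.percentile(q[:,0],[2,50,98]).round(4))
cv2.imwrite('pics/g2.png',cv2.resize(d['image'][130:280,230:420],None,fx=3,fy=3)[...,::-1])
E
```

```text
t 5.03 pos [484.3   3.1 143.2] rpy [ 1.7997e+02 -4.0000e-02 -1.7850e+02] open 43.6 q [-0.15  0.36  1.76  0.    1.03 -1.75] F [ 0.  -0.1 -0.4]
shift [ 0.14  -0.298  1.002] turn [ 0.0002 -0.0002 -0.    ]
255
x-max pct [0.4848 0.502  0.5123]
```

View pics/g2.png

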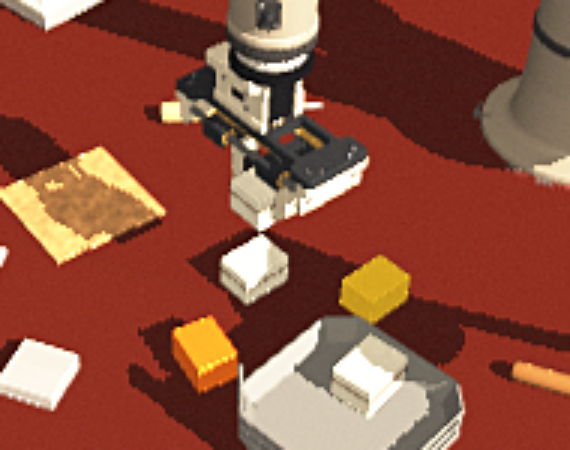

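The view shows the box held level at crop (255,195), above the base at crop (255,268). Now I lower it.

move_arm --pt "0.07 -0.15 0.1 0 0 0" --pt "0.14 -0.298 0.3 0 0 0" --pt "0.14 -0.298 0.55 0 0 0" --pt "0.14 -0.298 0.75 0 0 0" --pt "0.14 -0.298 0.85 0 0 0" --pt "0.14 -0.298 0.92 0 0 0" --pt "0.14 -0.298 0.97 0 0 0" --pt "0.14 -0.298 0.99 0 0 0" --pt "0.14 -0.298 0.99 0 0 0"

```text
time: 6.2
tool_pos: [0.4713, -0.0275, 0.0449]
tool_rot: [-3.142, 0.0, -3.116]
contact_force: [0.3, -0.4, -0.6]
opening: 0.0438
grip_force: 15.0
```

```bash
python3 go.py 471 -27 43 181.5
```

```text
t 6.2 pos [471.3 -27.5  44.9] rpy [-1.8000e+02  3.0000e-02 -1.7852e+02] open 43.8 q [-0.22  0.49  1.89  0.    0.76 -1.82] F [ 0.3 -0.4 -0.6]
shift [0.002 0.005 0.019] turn [-0.      0.0001 -0.0001]
```

move_arm --pt "0 0 0.01 0 0 0" --pt "0 0 0.015 0 0 0" --pt "0 0 0.015 0 0 0"

```text
time: 6.58
tool_pos: [0.4711, -0.0275, 0.0433]
tool_rot: [3.142, 0.0, -3.116]
contact_force: [-0.3, -0.0, -1.0]
opening: 0.0439
grip_force: 15.0
```

move_arm --pt "0 0 0.005 0 0 0" --pt "0 0 0.01 0 0 0" --pt "0 0 0.01 0 0 0"

```text
time: 6.95
tool_pos: [0.4711, -0.0275, 0.0422]
tool_rot: [3.142, 0.0, -3.116]
contact_force: [-1.1, 1.2, 2.2]
opening: 0.0438
grip_force: 15.0
```

Contact felt. I release, rise, and go to the second box.

move_arm --pt "0 0 0 0 0 0" --pt "0 0 0 0 0 0" --pt "0 0 0 0 0 0" --pt "0 0 0 0 0 0" --fingers 0.4

```text
time: 7.45
tool_pos: [0.4711, -0.0275, 0.0422]
tool_rot: [3.141, 0.0, -3.116]
contact_force: [0.6, -0.5, -0.4]
opening: 0.064
grip_force: 0.0
```

move_arm --pt "0 0 -0.1 0 0 0" --pt "0 0 -0.4 0 0 0" --pt "0 0 -0.8 0 0 0" --pt "0 0 -1 0 0 0"

```text
time: 7.95
tool_pos: [0.4719, -0.0277, 0.1449]
tool_rot: [-3.141, 0.003, -3.116]
contact_force: [0.2, -0.8, -0.3]
opening: 0.0641
grip_force: 0.0
```

move_arm --pt "-0.1 0.4 0 0 0 0" --pt "-0.2 0.8 0 0 0 0" --pt "-0.2 1 0 0 0 0"

```text
time: 8.32
tool_pos: [0.489, 0.0747, 0.1431]
tool_rot: [3.141, 0.001, -3.115]
contact_force: [-0.0, 0.6, 0.1]
opening: 0.0644
grip_force: 0.0
```

move_arm --pt "-0.1 0.4 0 0 0 -0.03" --pt "-0.2 0.8 0 0 0 -0.054" --pt "-0.2 1 0 0 0 -0.054" --pt "-0.2 1 0 0 0 -0.054"

```text
time: 8.82
tool_pos: [0.5058, 0.1746, 0.1427]
tool_rot: [3.141, 0.001, -2.944]
contact_force: [0.8, 0.5, -0.2]
opening: 0.0641
grip_force: 0.0
```

```bash
python3 go.py 504.5 182.5 53 191.2
python3 - <<'E'
from m2 import *
for n in('scene','top'):
    d=cam(n); P=pts(d); X,Y,Z=P[...,0],P[...,1],P[...,2]; im=d['image'].astype(int)
    q=P[(abs(X-.47)<.05)&(abs(Y+.027)<.05)&(Z>.066)&(Z<.078)]; print(n,'second',len(q) and rect(q))
    near=(abs(X-.54)<.12)&(abs(Y-.195)<.12)
    q=P[near&(Z>.052)&(Z<.073)]; print(n,'tray',rect(q))
E
```

```text
t 8.82 pos [505.8 174.6 142.7] rpy [ 1.7999e+02  3.0000e-02 -1.6867e+02] open 64.1 q [ 0.19  0.44  1.62  0.    1.08 -1.58] F [ 0.8  0.5 -0.2]
shift [-0.003  0.08   0.897] turn [0.     0.0002 0.0007]
scene second c=(471.4,-25.1) 57.4x47.2 ang=1.2 mean=(475.7,-25.3) z=71.7 n=176
scene tray c=(535.8,194.6) 172.8x170.6 ang=7.6 mean=(526.7,186.8) z=62.2 n=1000
top second c=(471.6,-27.8) 59.2x41.9 ang=0.8 mean=(472.2,-27.7) z=71.8 n=241
top tray c=(542.7,189.7) 168.5x166.5 ang=-87.0 mean=(523.0,152.6) z=62.6 n=139
```

move_arm --pt "-0.003 0.08 0.2 0 0 0" --pt "-0.003 0.08 0.4 0 0 0" --pt "-0.003 0.08 0.6 0 0 0" --pt "-0.003 0.08 0.75 0 0 0" --pt "-0.003 0.08 0.87 0 0 0" --pt "-0.003 0.08 0.9 0 0 0" --pt "-0.003 0.08 0.9 0 0 0"

```text
time: 9.8
tool_pos: [0.5049, 0.1813, 0.0524]
tool_rot: [3.142, 0.0, -2.946]
contact_force: [0.3, 1.1, 0.8]
opening: 0.0642
grip_force: 0.0
```

move_arm --pt "0 0 0 0 0 0" --pt "0 0 0 0 0 0" --pt "0 0 0 0 0 0" --pt "0 0 0 0 0 0" --pt "0 0 0 0 0 0" --fingers -1 --newtons 15

```text
time: 10.42
tool_pos: [0.5049, 0.1815, 0.0526]
tool_rot: [3.141, 0.001, -2.946]
contact_force: [-1.0, 1.2, 4.4]
opening: 0.0443
grip_force: 15.0
```

```bash
python3 go.py 504.5 182.5 53 191.2
```

```text
t 10.43 pos [504.9 181.5  52.6] rpy [ 1.7999e+02  4.0000e-02 -1.6880e+02] open 44.3 q [ 0.2   0.56  1.71  0.    0.87 -1.56] F [-1.   1.2  4.4]
shift [ 0.002  0.011 -0.004] turn [ 0.      0.0002 -0.    ]
```

move_arm --pt "0 0 -0.1 0 0 0" --pt "0 0 -0.3 0 0 0" --pt "0 0 -0.6 0 0 0" --pt "0 0 -0.95 0 0 0" --pt "0 0 -0.95 0 0 0"

```text
time: 11.05
tool_pos: [0.5063, 0.1816, 0.1501]
tool_rot: [3.142, 0.006, -2.946]
contact_force: [0.1, 0.1, -1.3]
opening: 0.0439
grip_force: 15.0
```

move_arm --pt "0.1 -0.25 0 0 0 0" --pt "0.2 -0.6 0 0 0 0" --pt "0.35 -0.95 0 0 0 0"

```text
time: 11.42
tool_pos: [0.488, 0.0805, 0.1461]
tool_rot: [3.141, -0.002, -2.946]
contact_force: [-0.2, -0.6, -0.7]
opening: 0.0435
grip_force: 15.0
```

move_arm --pt "0.15 -0.35 0 0 0 0.018" --pt "0.3 -0.7 0 0 0 0.036" --pt "0.35 -0.95 0 0 0 0.054" --pt "0.35 -0.95 0 0 0 0.054" --pt "0.35 -0.95 0 0 0 0.054"

```text
time: 12.05
tool_pos: [0.4725, -0.0181, 0.1467]
tool_rot: [3.141, -0.001, -3.115]
contact_force: [0.7, 0.0, -0.8]
opening: 0.0438
grip_force: 15.0
```

```bash
python3 go.py 471.3 -27.5 79 181.5
python3 - <<'E'
from m2 import *
d=cam('scene'); P=pts(d); X,Y,Z=P[...,0],P[...,1],P[...,2]; im=d['image'].astype(int)
s=robot.observe(); t=s['tool_pos']
k=(abs(X-t[0])<.06)&(abs(Y-t[1])<.06)&(Z>t[2]-.012)&(Z<t[2]+.04)
q=P[k&(im.min(-1)>110)]; print(len(q)); print('x-max pct',np.percentile(q[:,0],[2,50,98]).round(4))
E
```

```text
t 12.05 pos [472.5 -18.1 146.7] rpy [ 1.7996e+02 -7.0000e-02 -1.7849e+02] open 43.8 q [-0.2   0.33  1.78  0.    1.03 -1.8 ] F [ 0.7  0.  -0.8]
shift [ 0.014 -0.095  0.676] turn [ 0.0002 -0.0004  0.    ]
243
x-max pct [0.4727 0.4896 0.5001]
```

move_arm --pt "0.014 -0.095 0.1 0 0 0" --pt "0.014 -0.095 0.3 0 0 0" --pt "0.014 -0.095 0.45 0 0 0" --pt "0.014 -0.095 0.55 0 0 0" --pt "0.014 -0.095 0.62 0 0 0" --pt "0.014 -0.095 0.67 0 0 0" --pt "0.014 -0.095 0.68 0 0 0" --pt "0.014 -0.095 0.68 0 0 0"

```text
time: 13.1
tool_pos: [0.4719, -0.0282, 0.0794]
tool_rot: [-3.142, 0.001, -3.116]
contact_force: [0.4, -1.1, -0.2]
opening: 0.0442
grip_force: 15.0
```

move_arm --pt "0 0 0.005 0 0 0" --pt "0 0 0.01 0 0 0" --pt "0 0 0.01 0 0 0"

```text
time: 13.48
tool_pos: [0.4718, -0.0282, 0.0783]
tool_rot: [3.142, 0.0, -3.116]
contact_force: [0.2, 0.0, -1.1]
opening: 0.0439
grip_force: 15.0
```

move_arm --pt "0 0 0.005 0 0 0" --pt "0 0 0.01 0 0 0" --pt "0 0 0.01 0 0 0"

```text
time: 13.85
tool_pos: [0.4717, -0.0281, 0.0772]
tool_rot: [3.141, -0.0, -3.116]
contact_force: [-0.2, 0.1, -0.1]
opening: 0.044
grip_force: 15.0
```

move_arm --pt "0 0 0.005 0 0 0" --pt "0 0 0.007 0 0 0" --pt "0 0 0.007 0 0 0"

```text
time: 14.22
tool_pos: [0.4718, -0.0281, 0.0766]
tool_rot: [3.142, 0.0, -3.116]
contact_force: [-0.8, 0.1, 0.5]
opening: 0.044
grip_force: 15.0
```

move_arm --pt "0 0 0 0 0 0" --pt "0 0 0 0 0 0" --pt "0 0 0 0 0 0" --pt "0 0 0 0 0 0" --fingers 0.3

```text
time: 14.72
tool_pos: [0.4718, -0.0281, 0.0765]
tool_rot: [3.142, 0.0, -3.116]
contact_force: [-0.6, -0.5, -0.6]
opening: 0.0596
grip_force: 0.0
```

move_arm --pt "0 0 -0.1 0 0 0" --pt "0 0 -0.4 0 0 0" --pt "0 0 -0.8 0 0 0" --pt "0 0 -1 0 0 0" --pt "0 0 -1 0 0 0"

```text
time: 15.35
tool_pos: [0.4727, -0.0284, 0.1784]
tool_rot: [-3.141, 0.004, -3.116]
contact_force: [0.1, -0.5, 0.0]
opening: 0.0597
grip_force: 0.0
```

move_arm --pt "-0.4 0.4 0 0 0 -0.05" --pt "-0.8 0.7 0 0 0 -0.1" --pt "-0.9 0.9 0 0 0 -0.15" --pt "-0.9 0.9 0 0 0 -0.2" --pt "-0.9 0.9 0 0 0 -0.25" --pt "-0.9 0.9 0 0 0 -0.288" --pt "-0.9 0.9 0 0 0 -0.288" --pt "-0.9 0.9 0 0 0 -0.288"

```text
time: 16.35
tool_pos: [0.5591, 0.0641, 0.1759]
tool_rot: [3.141, -0.001, -2.213]
contact_force: [0.0, 0.5, 0.4]
opening: 0.0599
grip_force: 0.0
```

```bash
cat > m3.py <<'E'
from m2 import *
for n in('scene','top'):
    d=cam(n); P=pts(d); X,Y,Z=P[...,0],P[...,1],P[...,2]; im=d['image'].astype(int)
    for lo,hi in((.1,.113),):
        q=P[(abs(X-.47)<.045)&(abs(Y+.027)<.045)&(Z>lo)&(Z<hi)]; print(n,'third',len(q) and rect(q))
    near=(abs(X-.54)<.12)&(abs(Y-.195)<.12)
    q=P[near&(Z>.052)&(Z<.073)]; print(n,'tray',rect(q))
    q=P[(abs(X-.617)<.03)&(abs(Y-.135)<.03)&(Z>.082)&(Z<.106)]; print(n,'tab',len(q) and rect(q))
    k=(abs(X-.55)<.12)&(Y<-.1)&(Y>-.36)&(Z<.012)&(im[...,1]>1.3*im[...,2])&(im[...,1]>.6*im[...,0])
    for q in comps(P,k,200): print(n,'pad',rect(q))
    if n=='scene':
        cv2.imwrite('pics/g3.png',cv2.resize(d['image'][130:310,230:440],None,fx=3,fy=3)[...,::-1])
E
python3 m3.py; python3 go.py 617.8 134.4 140 233.4
```

```text
scene third c=(469.9,-25.7) 59.8x47.1 ang=1.4 mean=(477.1,-22.8) z=107.8 n=161
scene tray c=(536.0,193.9) 172.4x172.1 ang=-81.0 mean=(523.6,184.9) z=61.5 n=948
scene tab c=(617.7,135.2) 29.1x2.8 ang=52.3 mean=(619.7,137.8) z=100.5 n=26
scene pad c=(550.9,-241.3) 145.4x140.1 ang=86.2 mean=(555.6,-241.0) z=4.2 n=1092
top third c=(472.6,-27.4) 57.6x40.8 ang=0.6 mean=(472.0,-27.9) z=108.0 n=249
top tray c=(555.0,223.2) 200.1x137.8 ang=-31.7 mean=(551.9,240.4) z=60.0 n=466
top tab c=(614.9,132.2) 2.8x0.0 ang=-117.1 mean=(614.9,132.2) z=89.6 n=2
top pad c=(552.6,-243.1) 141.6x140.8 ang=87.9 mean=(551.7,-243.7) z=3.5 n=1678
t 16.45 pos [559.3  64.1 176.2] rpy [ 1.7998e+02 -1.0000e-02 -1.2677e+02] open 59.6 q [-0.02  0.45  1.49  0.    1.19 -2.52] F [ 0.1  0.6 -0.5]
shift [-0.914 -0.048  0.362] turn [ 0.0001 -0.0001 -0.001 ]
```

View pics/g3.png

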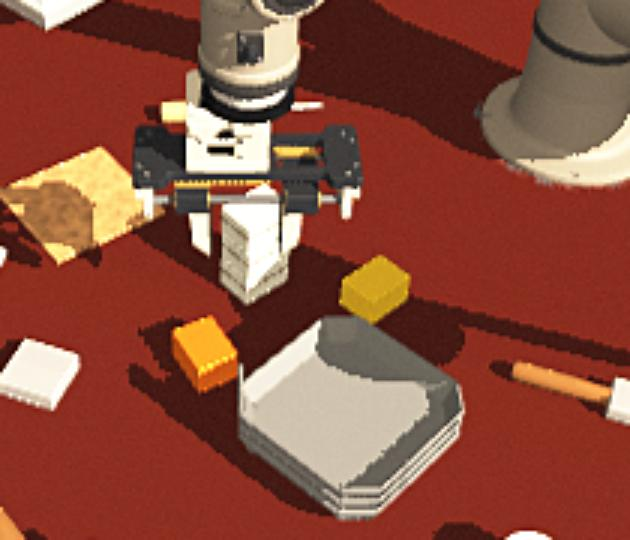

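The column of three is neat at crop (250,245), the tray is empty, and the tab is at crop (243,385), clear to grip. Now to the tab.

move_arm --pt "-0.45 -0.02 0.1 0 0 0" --pt "-0.8 -0.05 0.3 0 0 0" --pt "-0.917 -0.052 0.36 0 0 0" --pt "-0.917 -0.052 0.36 0 0 0" --fingers -0.2

```text
time: 16.95
tool_pos: [0.6179, 0.1347, 0.1399]
tool_rot: [3.141, -0.001, -2.211]
contact_force: [-1.1, -0.6, -0.1]
opening: 0.037
grip_force: 0.0
```

move_arm --pt "0 0 0.2 0 0 0" --pt "0 0 0.4 0 0 0" --pt "0 0 0.55 0 0 0" --pt "0 0 0.65 0 0 0" --pt "0 0 0.67 0 0 0" --pt "0 0 0.67 0 0 0"

```text
time: 17.7
tool_pos: [0.6186, 0.1345, 0.074]
tool_rot: [-3.141, 0.001, -2.211]
contact_force: [0.3, 0.4, 0.2]
opening: 0.0366
grip_force: 0.0
```

```bash
python3 go.py 618.3 134.5 72 233.4
```

```text
t 17.7 pos [618.6 134.5  74. ] rpy [-1.7997e+02  3.0000e-02 -1.2669e+02] open 36.6 q [ 0.09  0.68  1.4   0.    1.07 -2.41] F [0.3 0.4 0.2]
shift [0.002 0.002 0.02 ] turn [-0.0002  0.0002 -0.0005]
```

move_arm --pt "0 0 0.02 0 0 0" --pt "0 0 0.025 0 0 0" --pt "0 0 0.025 0 0 0"

```text
time: 18.08
tool_pos: [0.6184, 0.1346, 0.0712]
tool_rot: [-3.141, 0.0, -2.211]
contact_force: [0.9, 0.5, 0.5]
opening: 0.0369
grip_force: 0.0
```

move_arm --pt "0 0 0 0 0 0" --pt "0 0 0 0 0 0" --pt "0 0 0 0 0 0" --pt "0 0 0 0 0 0" --pt "0 0 0 0 0 0" --pt "0 0 0 0 0 0" --fingers -1 --newtons 8

```text
time: 18.82
tool_pos: [0.6183, 0.1346, 0.071]
tool_rot: [3.142, 0.0, -2.211]
contact_force: [-0.5, 0.5, -0.3]
opening: 0.0052
grip_force: 8.0
```

```bash
python3 go.py 618.3 134.5 72 233.4; python3 m3.py | grep tray; python3 -c "
from h import *;print(robot.observe()['torque'])"
```

```text
t 18.82 pos [618.3 134.6  71. ] rpy [ 179.99    0.   -126.68] open 5.2 q [ 0.09  0.68  1.4   0.    1.06 -2.41] F [-0.5  0.5 -0.3]
shift [ 0.001 -0.    -0.01 ] turn [ 0.      0.     -0.0005]
scene tray c=(536.3,194.6) 172.0x170.4 ang=8.0 mean=(519.0,206.7) z=61.1 n=670
top tray c=(530.3,269.1) 132.1x17.3 ang=7.3 mean=(528.9,270.8) z=64.0 n=161
[ 0.05804789  0.1284553  -0.00956365]
```

Tab held (5.2 mm opening). I firm the grip and peel by hinging about the heel.

move_arm --pt "0 0 0 0 0 0" --pt "0 0 0 0 0 0" --pt "0 0 0 0 0 0" --newtons 50

```text
time: 19.3
tool_pos: [0.6183, 0.1346, 0.071]
tool_rot: [3.141, -0.0, -2.211]
contact_force: [0.2, 0.3, 0.7]
opening: 0.0047
grip_force: 50.0
```

move_arm --pt "0 0.003 -0.0155 0.0028 0 0" --pt "0 0.007 -0.031 0.0056 0 0" --pt "0 0.011 -0.046 0.0083 0 0" --pt "0 0.015 -0.062 0.0111 0 0" --pt "0 0.019 -0.077 0.0139 0 0" --pt "0 0.023 -0.0925 0.0167 0 0" --pt "0 0.027 -0.108 0.0194 0 0" --pt "0 0.0315 -0.123 0.0222 0 0" --pt "0 0.0315 -0.123 0.0222 0 0"

```text
time: 20.42
tool_pos: [0.6156, 0.1366, 0.0833]
tool_rot: [-3.072, -0.0, -2.211]
contact_force: [0.3, -0.8, -2.4]
opening: 0.0052
grip_force: 50.0
```

```bash
cat > m4.py <<'E'
from m2 import *
s=robot.observe(); print(s['tool_pos'].round(4),np.degrees(s['tool_rot']).round(2),s['contact_force'].round(1),s['torque'].round(2),s['opening'])
d=cam('scene'); P=pts(d); X,Y,Z=P[...,0],P[...,1],P[...,2]
c=np.array([.5378,.194]); a=np.radians(8.4); r=np.stack([X-c[0],Y-c[1]],-1)@np.array([[np.cos(a),-np.sin(a)],[np.sin(a),np.cos(a)]])
# highest points near +y rim (visible), heel corner
for nm,k in dict(heelcorner=(r[...,0]<-.035)&(r[...,1]>.06)&(abs(r)<.09).all(-1),pXpY=(r[...,0]>.05)&(r[...,1]>.05)&(abs(r)<.1).all(-1)).items():
    z=Z[k&(Z>.01)&(Z<.14)]; print(nm,len(z),np.percentile(z,[50,90,98]).round(4) if len(z) else '')
# lower trays: outer wall points, low z
k=(abs(X-c[0])<.12)&(abs(Y-c[1])<.12)&(Z>.03)&(Z<.058); q=P[k]
print('low',rect(q), 'ymax',np.percentile(q[:,1],99.5).round(4),'xmax',np.percentile(q[:,0],99.5).round(4))
E
python3 m4.py
```

```text
[0.6156 0.1366 0.0833] [-176.01   -0.   -126.67] [ 0.3 -0.8 -2.4] [ 0.19  0.14 -0.04] 0.005167363638488367
heelcorner 140 [0.0532 0.0685 0.0705]
pXpY 180 [0.0516 0.0761 0.0781]
low c=(538.2,197.0) 166.8x166.5 ang=-82.0 mean=(539.4,211.5) z=52.8 n=2211 ymax 0.2839 xmax 0.6248
```

move_arm --pt "0 0.003 -0.0155 0.0028 0 0" --pt "0 0.007 -0.031 0.0056 0 0" --pt "0 0.011 -0.046 0.0083 0 0" --pt "0 0.015 -0.062 0.0111 0 0" --pt "0 0.019 -0.077 0.0139 0 0" --pt "0 0.023 -0.0925 0.0167 0 0" --pt "0 0.027 -0.108 0.0194 0 0" --pt "0 0.0315 -0.123 0.0222 0 0" --pt "0 0.0315 -0.123 0.0222 0 0"

```text
time: 21.6
tool_pos: [0.6127, 0.1389, 0.0956]
tool_rot: [-3.001, 0.0, -2.211]
contact_force: [0.4, -0.7, -1.0]
opening: 0.0048
grip_force: 50.0
```

move_arm --pt "0 0.003 -0.0155 0.0028 0 0" --pt "0 0.007 -0.031 0.0056 0 0" --pt "0 0.011 -0.046 0.0083 0 0" --pt "0 0.015 -0.062 0.0111 0 0" --pt "0 0.019 -0.077 0.0139 0 0" --pt "0 0.023 -0.0925 0.0167 0 0" --pt "0 0.027 -0.108 0.0194 0 0" --pt "0 0.0315 -0.123 0.0222 0 0" --pt "0 0.0315 -0.123 0.0222 0 0"

```text
time: 22.72
tool_pos: [0.6088, 0.1419, 0.1074]
tool_rot: [-2.932, 0.0, -2.211]
contact_force: [3.7, -1.8, 3.5]
opening: 0.0043
grip_force: 50.0
```

```bash
python3 m4.py
```

```text
[0.6088 0.1419 0.1074] [-1.6798e+02  2.0000e-02 -1.2667e+02] [ 3.7 -1.8  3.5] [-0.11 -0.16  0.01] 0.004319831632519135
heelcorner 152 [0.0534 0.0664 0.0685]
pXpY 198 [0.0499 0.086  0.0909]
low c=(537.1,195.5) 170.5x167.0 ang=-82.0 mean=(542.9,223.0) z=49.2 n=1185 ymax 0.2847 xmax 0.6246
```

Heel still down and the tab side is free; past about 10° the heel corner begins to press the nest wall. I back off 3° and lift the heel out.

move_arm --pt "0 -0.006 0.031 -0.0056 0 0" --pt "0 -0.012 0.062 -0.0111 0 0" --pt "0 -0.018 0.0936 -0.0167 0 0" --pt "0 -0.018 0.0936 -0.0167 0 0"

```text
time: 23.28
tool_pos: [0.6118, 0.1392, 0.0979]
tool_rot: [-2.986, -0.0, -2.212]
contact_force: [4.0, -3.0, 3.9]
opening: 0.0045
grip_force: 50.0
```

move_arm --pt "0 -0.0023 -0.015 0 0 0" --pt "0 -0.0047 -0.03 0 0 0" --pt "0 -0.007 -0.045 0 0 0" --pt "0 -0.0094 -0.059 0 0 0" --pt "0 -0.0117 -0.074 0 0 0" --pt "0 -0.014 -0.089 0 0 0" --pt "0 -0.0164 -0.104 0 0 0" --pt "0 -0.0187 -0.1185 0 0 0" --pt "0 -0.021 -0.133 0 0 0" --pt "0 -0.0234 -0.148 0 0 0"

```text
time: 24.52
tool_pos: [0.612, 0.1395, 0.1136]
tool_rot: [-2.984, 0.001, -2.211]
contact_force: [-0.2, -0.3, -2.1]
opening: 0.0047
grip_force: 50.0
```

```bash
python3 m4.py
```

```text
[0.612  0.1395 0.1136] [-1.7099e+02  3.0000e-02 -1.2669e+02] [-0.2 -0.3 -2.1] [ 0.12  0.1  -0.01] 0.0046863988565079
heelcorner 171 [0.0644 0.0811 0.0832]
pXpY 199 [0.0529 0.0966 0.1013]
low c=(570.6,226.9) 203.5x112.2 ang=-46.2 mean=(580.0,218.4) z=34.9 n=819 ymax 0.2849 xmax 0.6265
```

Heel is out; the tray's weight alone hangs on the gripper. I lift clear.

move_arm --pt "0 -0.0156 -0.0988 0 0 0" --pt "0 -0.031 -0.198 0 0 0" --pt "0 -0.0625 -0.395 0 0 0" --pt "0 -0.094 -0.593 0 0 0" --pt "0 -0.125 -0.79 0 0 0" --pt "0 -0.156 -0.988 0 0 0" --pt "0 -0.156 -0.988 0 0 0" --pt "0 -0.156 -0.988 0 0 0"

```text
time: 25.58
tool_pos: [0.6113, 0.1395, 0.2128]
tool_rot: [-2.985, -0.0, -2.211]
contact_force: [0.1, 0.2, -1.7]
opening: 0.0048
grip_force: 50.0
```

```bash
python3 go.py 612 139 260 233.3
python3 - <<'E'
from m2 import *
for n in('scene','top'):
    d=cam(n); P=pts(d); X,Y,Z=P[...,0],P[...,1],P[...,2]
    near=(abs(X-.54)<.12)&(abs(Y-.195)<.12)
    q=P[near&(Z>.042)&(Z<.058)]; print(n,'lower',len(q) and rect(q)); 
    d0=dict(np.load(n+'0.npz')); P0=pts(d0)
    if n=='scene': cv2.imwrite('pics/g4.png',cv2.resize(d['image'][50:310,210:470],None,fx=2.2,fy=2.2)[...,::-1])
E
```

```text
t 25.57 pos [611.3 139.5 212.8] rpy [-1.7105e+02 -3.0000e-02 -1.2669e+02] open 4.8 q [ 0.16  0.49  1.35 -0.12  1.2  -2.3 ] F [ 0.1  0.2 -1.7]
shift [-0.    -0.081 -0.465] turn [-0.0497 -0.0001  0.0001]
scene lower c=(536.8,194.9) 170.0x169.9 ang=8.3 mean=(549.2,199.1) z=51.3 n=399
top lower c=(538.4,121.3) 157.8x42.5 ang=-5.7 mean=(534.0,119.6) z=50.3 n=126
```

View pics/g4.png

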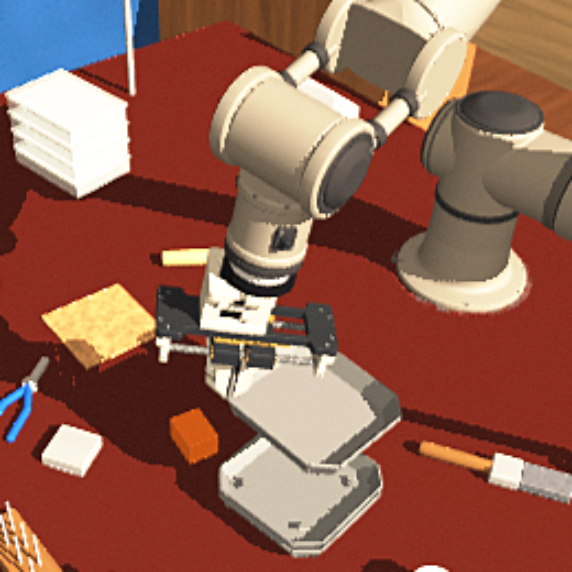

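The picture shows the tray held clear at crop (310,400), with the lower trays still at crop (300,490), measured within 1 mm of the start. I level it and carry it to the pad.

move_arm --pt "0 -0.015 -0.09 -0.0125 0 0" --pt "0 -0.03 -0.18 -0.025 0 0" --pt "0 -0.045 -0.27 -0.0375 0 0" --pt "0 -0.06 -0.37 -0.0497 0 0" --pt "0 -0.06 -0.37 -0.0497 0 0" --pt "0 -0.06 -0.37 -0.0497 0 0"

```text
time: 26.42
tool_pos: [0.6114, 0.1394, 0.2498]
tool_rot: [-3.142, -0.001, -2.211]
contact_force: [-0.1, 1.0, -1.1]
opening: 0.0045
grip_force: 50.0
```

move_arm --pt "0.15 -0.1 0 0 0 0" --pt "0.4 -0.27 0 0 0 0" --pt "0.7 -0.47 0 0 0 0" --pt "0.98 -0.667 0 0 0 0"

```text
time: 26.92
tool_pos: [0.6062, 0.019, 0.2507]
tool_rot: [-3.141, -0.001, -2.211]
contact_force: [0.4, 0.2, -1.4]
opening: 0.0046
grip_force: 50.0
```

move_arm --pt "0.25 -0.17 0 0 0 0" --pt "0.5 -0.34 0 0 0 0" --pt "0.75 -0.51 0 0 0 0" --pt "0.98 -0.667 0 0 0 0"

```text
time: 27.42
tool_pos: [0.6009, -0.0995, 0.2507]
tool_rot: [-3.141, -0.001, -2.212]
contact_force: [-0.5, 0.1, -1.6]
opening: 0.0045
grip_force: 50.0
```

move_arm --pt "0.25 -0.17 0 0 0 0.04" --pt "0.5 -0.34 0 0 0 0.08" --pt "0.75 -0.51 0 0 0 0.12" --pt "0.98 -0.667 0 0 0 0.167" --pt "0.98 -0.667 0 0 0 0.167" --pt "0.98 -0.667 0 0 0 0.167"

```text
time: 28.18
tool_pos: [0.5962, -0.2158, 0.2507]
tool_rot: [3.141, 0.0, -2.734]
contact_force: [-0.3, -0.3, -1.3]
opening: 0.0049
grip_force: 50.0
```

```bash
python3 go.py 591 -334 232 203.3
```

```text
t 28.18 pos [ 596.2 -215.8  250.7] rpy [ 1.7999e+02  1.0000e-02 -1.5667e+02] open 4.9 q [-0.47  0.53  1.15  0.    1.46 -2.45] F [-0.3 -0.3 -1.3]
shift [ 0.515 -1.065  0.187] turn [0.     0.     0.0002]
```

move_arm --pt "0.13 -0.25 0.05 0 0 0" --pt "0.26 -0.5 0.1 0 0 0" --pt "0.39 -0.75 0.15 0 0 0" --pt "0.5 -0.95 0.187 0 0 0" --pt "0.515 -1 0.187 0 0 0"

```text
time: 28.8
tool_pos: [0.5885, -0.3288, 0.2317]
tool_rot: [3.141, -0.0, -2.736]
contact_force: [-0.2, 0.8, -1.6]
opening: 0.0048
grip_force: 50.0
```

move_arm --pt "0 -0.065 0 0 0 0" --pt "0 -0.065 0 0 0 0" --pt "0 -0.065 0 0 0 0" --pt "0 -0.065 0 0 0 0"

```text
time: 29.3
tool_pos: [0.5916, -0.3335, 0.2325]
tool_rot: [-3.141, 0.001, -2.735]
contact_force: [-0.4, -0.6, -1.6]
opening: 0.0045
grip_force: 50.0
```

```bash
python3 go.py 591 -334 232 203.3
python3 - <<'E'
from m2 import *
for n in('scene','top'):
    d=cam(n); P=pts(d); X,Y,Z=P[...,0],P[...,1],P[...,2]; im=d['image'].astype(int)
    grey=(im.max(-1)-im.min(-1)<45)
    k=(np.hypot(X-.552,Y+.242)<.055)&(Z>.19)&(Z<.225); q=P[k]
    if len(q)>30:
        A=np.c_[q[:,0]-.552,q[:,1]+.242,np.ones(len(q))]; c=np.linalg.lstsq(A,q[:,2],rcond=None)[0]; e=abs(A@c-q[:,2])<.004
        c=np.linalg.lstsq(A[e],q[e,2],rcond=None)[0]; print(n,'floor slope deg',np.degrees(c[:2]).round(2),'z',c[2].round(4),len(q))
    k=(np.hypot(X-.552,Y+.242)<.13)&(Z>.2)&(Z<.235); print(n,'tray',rect(P[k]))
    q=P[(abs(X-.47)<.045)&(abs(Y+.027)<.045)&(Z>.1)&(Z<.113)]; print(n,'third',len(q) and rect(q))
    q=P[(abs(X-.54)<.12)&(abs(Y-.195)<.12)&(Z>.03)&(Z<.058)]; print(n,'lower',rect(q))
    w=cv2.resize(d['image'],None,fx=1.25,fy=1.25) if n=='scene' else None
    if w is not None: cv2.imwrite('pics/fin.png',w[...,::-1])
E
```

```text
t 29.3 pos [ 591.6 -333.5  232.5] rpy [-1.7997e+02  3.0000e-02 -1.5670e+02] open 4.5 q [-0.63  0.64  1.02  0.    1.48 -2.6 ] F [-0.4 -0.6 -1.6]
shift [ 0.007 -0.002  0.004] turn [-0.0002  0.0002 -0.    ]
scene floor slope deg [ 0.05 -0.16] z 0.2094 588
scene tray c=(550.0,-240.6) 175.3x168.8 ang=67.8 mean=(545.2,-249.0) z=210.9 n=1930
scene third c=(469.9,-25.5) 60.0x46.5 ang=1.8 mean=(472.3,-23.8) z=108.0 n=231
scene lower c=(536.6,194.5) 171.2x170.8 ang=7.5 mean=(532.3,191.9) z=33.9 n=2875
top floor slope deg [0.14 0.14] z 0.2089 501
top tray c=(581.7,-210.6) 193.6x117.7 ang=-45.7 mean=(574.7,-205.4) z=210.1 n=1463
top third 0
top lower c=(539.1,194.3) 170.7x170.5 ang=9.2 mean=(540.9,197.0) z=34.8 n=1988
```

View pics/fin.png

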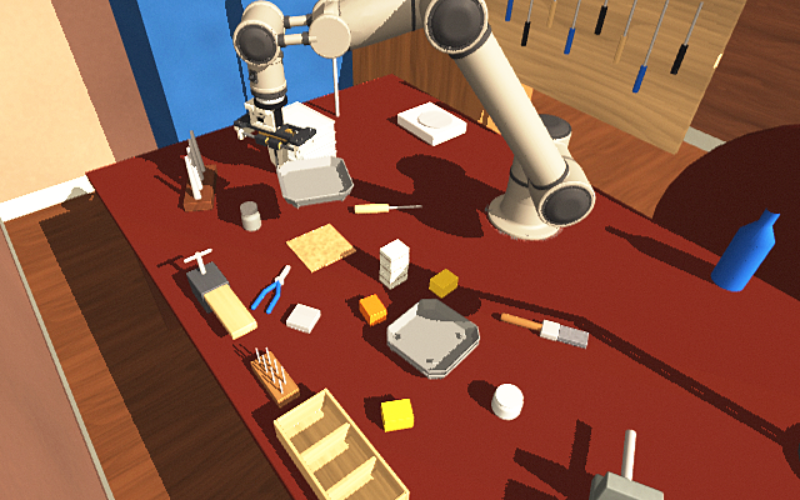

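The tray is level (slope under 0.2°) at (315,180), about 20 cm over the pad middle. The column stands at (394,262) and the lower trays are in place. I let it settle, then hand in.

move_arm --pt "0 0 0 0 0 0" --pt "0 0 0 0 0 0" --pt "0 0 0 0 0 0" --pt "0 0 0 0 0 0" --pt "0 0 0 0 0 0" --pt "0 0 0 0 0 0"

```text
time: 30.15
tool_pos: [0.5914, -0.3341, 0.2322]
tool_rot: [-3.141, 0.0, -2.736]
contact_force: [-0.3, -0.6, -1.8]
opening: 0.0045
grip_force: 50.0
```

```bash
python3 -c "
from cell import robot
print(robot.observe()['qvel'].round(4)); print(robot.hand_in())"
```

```text
[-0.0004 -0.0006  0.0018  0.0003  0.001   0.0008]
the job is handed in; nothing more can be done
None
```

I handed the job in at about 30 s: both boxes are stacked squarely on the base box, the top tray was peeled off tab corner first with the two lower trays within about 1 mm of where they were, and the gripper holds it level and still about 20 cm above the middle of the cork pad.

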